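Lean the cutting board against the splash guard with the bento tin at its foot

TASK

Take the wooden cutting board out of the dish stand and, the same way up, lean it to dry against the middle of the tiled splash guard, its lower edge on the table parallel to the guard and about 4 cm out from it and its upper part let back gently on the guard's top edge. Its foot must be blocked: set the bento tin flat on the table, long side right up against the board's foot, centred on the board and parallel to the guard. Leave everything else where it is, the trivet in the stand too.

Things in the scene. Friction and masses are not known exactly. Their poses are not given: they have to be found in the camera images.
- board: light wooden cutting board, 150 wide (its x) x 14 thick (its y) x 200 mm tall (its z), about 0.3 kg, with a dark 22 mm finger-hole mark near one upper corner. Starts standing on edge in one of the two slots of the dish stand, z up. Origin: centre of its underside (foot). Its two faces are alike; its upper edge is free to be pinched across the 14 mm from above
- tin: slim rectangular stainless steel bento tin, closed, 170 long with the latches (its x) x 58 wide (its y) x 50 mm high, about 0.45 kg, clip latches on its two short ends, plain long sides. Starts flat on the table. Origin: centre of its underside, z up
- guard: low tiled splash guard to the robot's left, fixed to the table: an upright wall 320 long (its x) x 40 thick (its y) x 120 mm high with a wooden cap. Its white-tiled face, the one to lean on, is plane, lies 20 mm from its origin on its +y side and looks towards the middle of the table; the other side faces the hob. Origin: centre of its underside, z up
- rack: wooden dish stand to the robot's right, fixed: base 170 (x) x 130 (y) x 12 mm with two slots along its x, at y = +38 and -38 mm, each 19 mm wide between four 10 mm dowels (at x = +-50 mm) that rise to 70 mm above the table. Things in it stand on the base's top, 12 mm up. Origin: centre of its underside, z up
- trivet: dark hard silicone trivet, 110 x 10 x 100 mm (x, y, z), standing on edge in the other slot of the dish stand (its top 112 mm above the table); to be left. Origin: centre of its underside
- bowl: white ceramic ramen bowl, 132 mm across, 66 mm high; to be left. Origin: centre of its underside
- lantern: small battery lantern, 84 mm across, 145 mm high with its wire handle, toggle switch on its base; to be left. Origin: centre of its underside
- scoop: white plastic rice scoop lying flat, about 200 x 66 x 7 mm; to be left. Origin: on its underside, about 20 mm towards the handle from where the blade begins
- tea_tin: round tea tin, 76 mm across, 110 mm high; to be left. Origin: centre of its underside
- chopstick_case: dark wooden chopstick case lying flat, 200 (x) x 45 x 22 mm; to be left. Origin: centre of its underside
There are look-alikes about, which are no part of the job. Leave any orange look-alike of the tin alone. Leave any red look-alike of the rack alone.

How it is judged:
At the end, for the whole second after the job is handed in: Board touching the guard, tilted 0.13-0.50 rad, foot on the table, its centre 18-64 mm from the tiled face and within 85 mm of the guard's middle; tin flat, its long side within 7 mm of the foot, centred on it within 50 mm; both parallel to the guard within 0.17 rad, at rest; board off the stand (y of board in the frame of guard between 0.038 and 0.084 m and x of board in the frame of guard between -0.085 and 0.085 m and height (world z) of board below 0.012 m and angle between board's own z axis and vertical between 0.13 and 0.5 rad and angle between the x axis of each of board, tin and the x axis of guard, either way round below 0.17 rad and contact force between board and guard above 0.05 N and contact force between board and rack below 0.01 N and (y of board in the frame of tin between 0.028 and 0.043 m or y of board in the frame of tin between -0.043 and -0.028 m) and y of tin in the frame of guard above 0.06 m and x of tin in the frame of board between -0.05 and 0.05 m and angle between tin's own z axis and vertical below 0.08 rad and height (world z) of tin below 0.008 m and linear speed of each of board, tin below 0.02 m/s).
It fails at once if a bystander (trivet, bowl, lantern, scoop, tea tin or chopstick case) moved more than 30 mm (distance of any of trivet, bowl, lantern, scoop, tea_tin, chopstick_case from where it was at the start of the episode above 0.03 m).
It fails at once if the board knocked hard against the guard (over 25 N) instead of let back gently (contact force between board and guard above 25 N).
It also fails if it takes over 61 s, if anything falls off the work surface, if the arm or the gripper's body presses on something with over 40 N, if the wrist force passes 120 N, or if a joint passes its speed limit or range.

ROBOT

A 6-joint arm with a two-finger parallel gripper is mounted at the origin on the work surface. World frame = base frame: x ahead of the robot, y to its left, z up, the work surface at z = 0. Lengths are in m, angles in rad, forces in N, time in s.
With the tool pointing down it reaches from about 0.325 to 0.9 m from the base axis. Payload 3.5 kg.
Tool frame: the origin (TCP) lies between the finger pads; the fingertips stand 11 mm ahead of it and the grasp point (between the pads) lies 8 mm behind it (ctrl.finger_overhang is the distance from the TCP to the fingertips, in m); z points along the fingers, y is the line along which they close (so a half turn about z gives the same grasp; the last joint's range is limited). The gripper opens to 85 mm and grips with 20 to 120 N. Pads are 22 mm wide; open, the fingers measure 114 mm over their backs; the gripper's body (76 mm by 85 mm) begins 54 mm behind the grasp point. The pads swing forward as they close: fully open they stand 13 mm farther back than shut.
Start: joints at [1.027, 0.276, -0.026, 1.268, 0, 1.467], TCP at [0.267, 0.565, 0.242] pointing down, gripper open.
Joint ranges: [-3.12, 3.12], [-0.85, 1.88], [-1.08, 1.24], [-1.95, 2.15], [-1.57, 1.53], [-3.14, 3.14]. Speed limits (rad/s): [2.57, 2.57, 3.14, 3.14, 3.14, 3.14].

INTERFACE

Orientations are given as a unit quaternion [w, x, y, z].
In Python, from cell import telemetry, imaging, order, ctrl gives the robot as it stands. The module is installed in compiled form; this text tells all that it offers.
- The arm moves only by the tool send_rows, never from a script. Its argument "deltas" is a list that holds one entry, the list of rows, each a list of 6 numbers: the shift along the world's x, y, z in cm, then the turn, a rotation vector about the world's x, y, z in degrees. A call has exactly 5 rows; each row is the pose to reach, as a shift and turn from the pose commanded when the call began; what a row does not reach only later rows make up. A row lasts 1/10 s, in which the tool goes at most 50 mm and 8.59 degrees, less where a joint would pass 70% of its speed; a pose out of reach is approached as far as the arm can. A call with a gripper value outside its range is refused whole. "hand" is the finger opening in cm, from 0 to 8.54, set as the call begins (left out, the last holds). The fingers move at their own pace and stop on an object; the grip force is fixed at half the most. Time passes only in rows, so rows that repeat a pose let the fingers close, or fill a call up. It gives the time, the measured TCP pose, the force, the opening and the grip force at its end, in the units of the state.
- telemetry.get_obs(): the state, without advancing time (a new reading comes with each control period).
- imaging.snapshot(name): name is "scene" or "side" or "wrist"; returns a dict with "frame" (384x512x3 uint8, blue, green, red), "camera_matrix" (3x3 intrinsics, pixels), "k1" (the pictures are not rectified: a ray, as slopes to the right and down, at radius r is drawn at 1 + k1 r^2 times it, then the intrinsics apply), "camera_from_world" (4x4, takes a point from world to camera coordinates); the wrist camera has in their place "mount" (4x4, takes a point from camera to tool coordinates, whose origin is the TCP and whose axes are the flange's). Camera axes: x right, y up, looking along -z (the intrinsics and any distortion apply to the point x, -y, -z); pixel columns grow to the right and rows downward; lengths in m; the calibration is good to about 2 mm. A picture is of the moment at which its call begins: read the wrist's pose just before it. There is no depth.
- order.finish_job(): hands the job in; it is judged then, once.
The state is a dict: "time": time; "q": joint angles; "dq": joint speeds; "joint_torque": joint torques, N m; "tcp_pos": TCP position; "tool_rot": TCP orientation; "ft_force": force on the tool from outside, world axes, zero at the start; "wrist_torque": the same for the moment, N m; "width": finger opening in m; "grip_force": force on a finger pad.
Only numpy, scipy, OpenCV 4.12 (cv2) and the standard library are available. Lean on these libraries where they do the work, as an engineer would, in place of code of your own. Each camera call takes 0.05 s, during which the arm holds its last target. There are 200 camera calls.

## Working session

There is one attempt and no reset: what is moved stays moved. The work goes in short steps, Python scripts to look and compute and a tool call to move; the robot and the scene stay as the last step left them, time stands still between calls to the robot, and variables do not carry over. Pictures are saved under pics/ and viewed, at most 10 in all, crops included, and the job is handed in when it is done.

Besides the shell and the picture viewer there is one more tool, called after "Call:" as name(argument=value, ...) on one line, values as JSON. send_rows: Moves the arm, as the interface text tells. Its arguments: {"type":"object","properties":{"deltas":{"type":"array","items":{"type":"array","items":{"type":"array","items":{"type":"number"}}}},"hand":{"type":"number"}},"required":["deltas"]}

```bash
mkdir -p pics; cat > h.py <<'E'
import numpy as np, cv2
from cell import telemetry, imaging, order, ctrl
from scipy.spatial.transform import Rotation as R
def snap(name):
    o=telemetry.get_obs(); s=imaging.snapshot(name)
    if name=="wrist":
        T=np.eye(4); q=o["tool_rot"]; T[:3,:3]=R.from_quat([q[1],q[2],q[3],q[0]]).as_matrix(); T[:3,3]=o["tcp_pos"]
        W=T@np.array(s["mount"])
    else: W=np.linalg.inv(np.array(s["camera_from_world"]))
    s["W"]=W; return s
def ray(s,u,v):
    K=np.array(s["camera_matrix"]); d=np.array([(u-K[0,2])/K[0,0],(v-K[1,2])/K[1,1]])
    p=d.copy()
    for _ in range(30): p=d/(1+s["k1"]*(p@p))
    r=s["W"][:3,:3]@np.array([p[0],-p[1],-1.]); return s["W"][:3,3],r
def onz(s,u,v,z):
    c,r=ray(s,u,v); return c+r*(z-c[2])/r[2]
def proj(s,P):
    c=np.linalg.inv(s["W"])@np.append(P,1); p=np.array([c[0],-c[1]])/-c[2]; p=p*(1+s["k1"]*(p@p)); K=np.array(s["camera_matrix"])
    return np.array([K[0,0]*p[0]+K[0,2],K[1,1]*p[1]+K[1,2]])
E
python3 - <<'E'
from h import *
import pickle
S={n:snap(n) for n in("scene","side","wrist")}
pickle.dump(S,open("s0.pkl","wb"))
for n in("scene","side"): cv2.imwrite(f"pics/{n}0.png",cv2.resize(S[n]["frame"],(800,600)))
for n in S: print(n,S[n]["W"][:3,3].round(3),S[n]["k1"],S[n]["camera_matrix"][0][0])
E
```

```text
scene [1.345 0.544 0.712] -0.09764290224880105 394.7074284582441
side [-0.284 -1.044  0.845] -0.05981043014650719 436.235056933303
wrist [0.19  0.6   0.372] -0.055127406508402595 275.7145930148279
```

View pics/scene0.png

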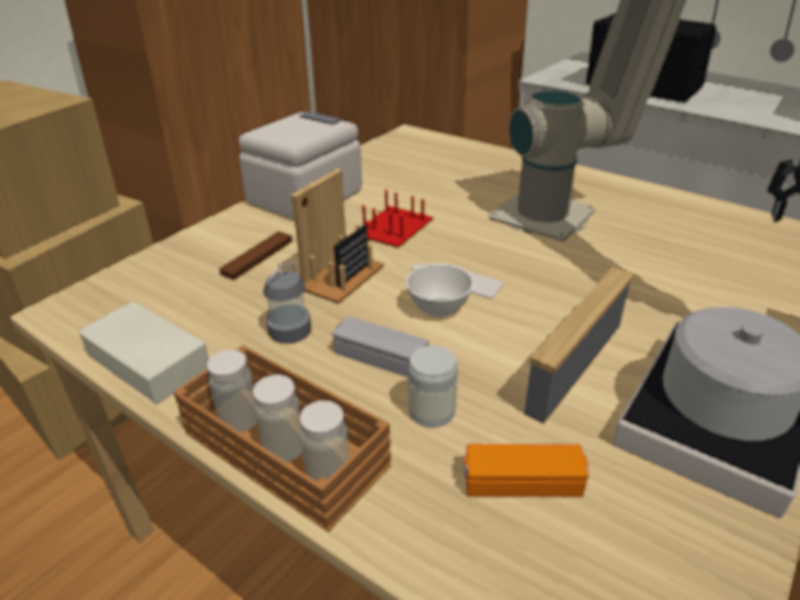

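View pics/side0.png

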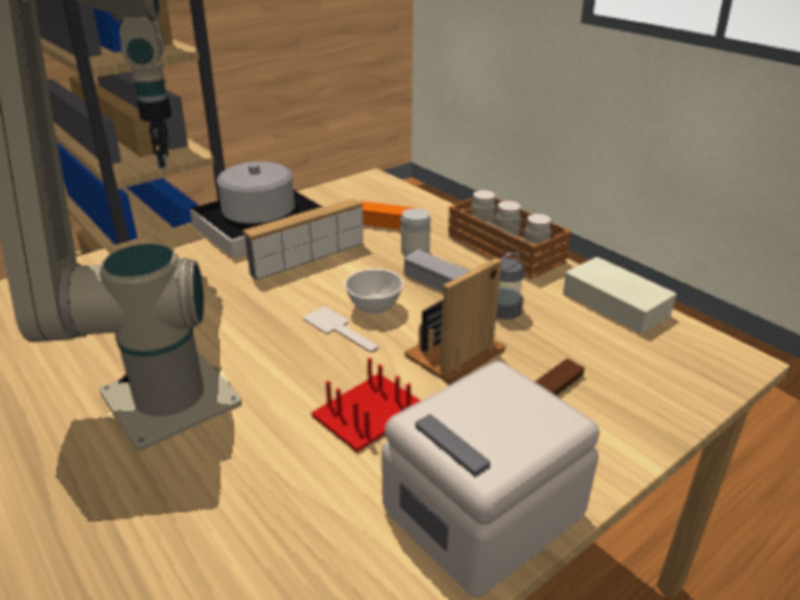

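Scene view (800x600): candidates for the board are the light board at (320,225) only; for the rack the wooden stand (340,278) and the red look-alike (395,225); for the tin the grey tin (380,345) and the orange look-alike (525,470). I choose the wooden stand and the grey tin. The guard is at (580,340). The side view shows the same things: board (470,315), grey tin (435,270), guard (307,238). Now one close composite crop.

```bash
python3 - <<'E'
from h import *
import pickle
S=pickle.load(open("s0.pkl","rb"))
T=[("scene",172,100),("scene",203,175),("scene",332,170),("side",250,160),("side",240,140),("side",152,118)]
t=[cv2.resize(S[n]["frame"][y:y+100,x:x+88],(264,300),interpolation=cv2.INTER_CUBIC) for n,x,y in T]
for im in t:
    for k in range(0,264,60): cv2.line(im,(k,0),(k,6),(0,0,255),1)
    for k in range(0,300,60): cv2.line(im,(0,k),(6,k),(0,0,255),1)
cv2.imwrite("pics/crop.png",np.vstack([np.hstack(t[:3]),np.hstack(t[3:])]))
E
```

```text
(no output)
```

View pics/crop.png

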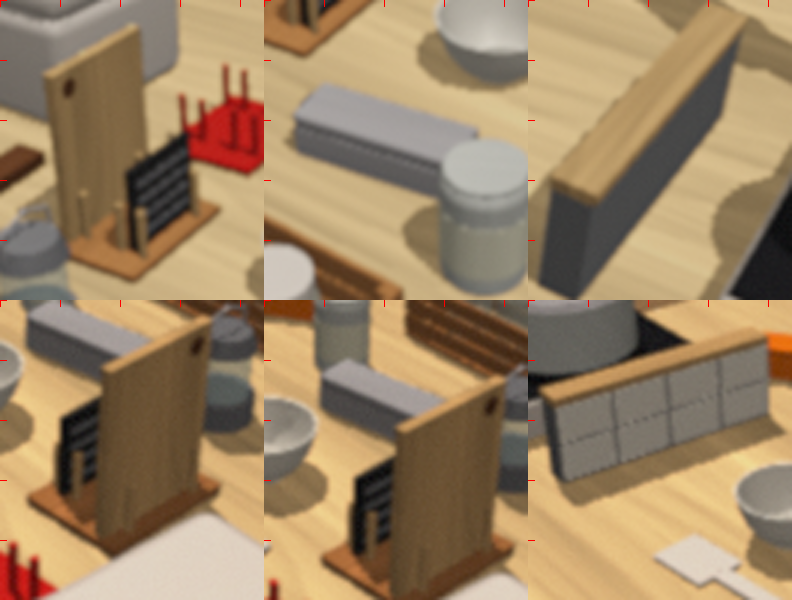

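The crop shows the choice is right: plain light board with its hole mark, standing in the brown wooden stand's slot farther from the guard; grey tin with latches, beside the tea tin (which stands close to its right end); the guard with its white-tiled face towards the table's middle. I read off corners.

```bash
python3 - <<'E'
from h import *
import pickle
S=pickle.load(open("s0.pkl","rb"))
def P(n,o,pts,z):
    return np.array([onz(S[n],o[0]+(x+.5)/3-.5,o[1]+(y+.5)/3-.5,z) for x,y in pts])[:,:2].round(4)
print("board top sc",P("scene",(172,100),[(45,74),(136,25),(142,33),(51,82)],.212).tolist())
print("board top side L/R near",P("side",(250,160),[(103,70),(213,20)],.212).tolist())
print("rack base sc",P("scene",(172,100),[(62,250),(135,275),(219,207)],.012).tolist())
print("rack side",P("side",(250,160),[(29,197),(112,250),(218,186)],.012).tolist())
print("tin sc",P("scene",(203,175),[(58,85),(31,117),(178,162),(214,130)],.05).tolist())
print("tin side",P("side",(240,140),[(57,80),(82,60),(187,100)],.05).tolist())
print("guard cap sc",P("scene",(332,170),[(24,178),(64,200),(219,18),(172,5)],.12).tolist())
print("guard foot side",P("side",(152,118),[(37,182),(240,112)],0).tolist())
print("guard top side",P("side",(152,118),[(17,100),(240,43)],.12).tolist())
print("teatin top sc",P("scene",(203,175),[(176,165),(264,165)],.105).tolist())
print("bowl", P("scene",(0,0),[(845,531)],.066).tolist(), "lantern",P("side",(0,0),[(975,520)],.14).tolist())
o=telemetry.get_obs();print(o["tcp_pos"],o["tool_rot"],o["width"],o["time"])
E
```

```text
board top sc [[0.592, -0.2695], [0.4445, -0.2759], [0.4578, -0.2559], [0.6022, -0.2511]]
board top side L/R near [[0.441, -0.2794], [0.5924, -0.2762]]
rack base sc [[0.6068, -0.2595], [0.5977, -0.1629], [0.4386, -0.1738]]
rack side [[0.4327, -0.1829], [0.4413, -0.3039], [0.6041, -0.295]]
tin sc [[0.6742, -0.0736], [0.7264, -0.0619], [0.7011, 0.0847], [0.6463, 0.0855]]
tin side [[0.6337, 0.0662], [0.6927, 0.0873], [0.7259, -0.0722]]
guard cap sc [[0.6672, 0.2818], [0.6734, 0.3183], [0.351, 0.3305], [0.3541, 0.2854]]
guard foot side [[0.3483, 0.2892], [0.6652, 0.2828]]
guard top side [[0.3362, 0.2916], [0.6484, 0.255]]
teatin top sc [[0.7586, 0.1238], [0.7186, 0.1808]]
bowl [[0.4822, 0.0022]] lantern [[0.6695, -0.2284]]
[0.26633566 0.56474327 0.24139338] [-2.88654998e-04  2.18609095e-01  9.75812102e-01 -8.49239026e-04] 0.08524387813242035 0.15
```

Call:
send_rows(deltas=[[[0,0,5,0,0,0],[2,-4,6,0,0,-8],[5,-8,6,0,0,-16],[8,-12,6,0,0,-24],[11,-16,6,0,0,-32]]])

```text
time: 0.65
tcp_pos: [0.3772, 0.4038, 0.3023]
tool_rot: [0.0, 0.481, 0.877, 0.0]
ft_force: [1.1, 1.0, 1.1]
width: 0.0855
grip_force: 0.0
```

Call:
send_rows(deltas=[[[3,-4,0,0,0,-8],[6,-8,0,0,0,-15],[9,-12,0,0,0,-22],[12,-16,0,0,0,-22],[15,-20,0,0,0,-22]]])

```text
time: 1.15
tcp_pos: [0.5274, 0.2034, 0.3021]
tool_rot: [-0.0, 0.638, 0.77, -0.0]
ft_force: [1.0, 1.7, 0.1]
width: 0.0856
grip_force: 0.0
```

Call:
send_rows(deltas=[[[3,-4,0,0,0,0],[6,-8,0,0,0,0],[9,-12,-1,0,0,0],[12,-16,-3,0,0,0],[15.5,-19.5,-6,0,0,0]]])

```text
time: 1.65
tcp_pos: [0.6758, 0.0156, 0.2495]
tool_rot: [0.001, 0.638, 0.77, 0.001]
ft_force: [0.8, 0.1, 0.1]
width: 0.0852
grip_force: 0.0
```

```bash
python3 - <<'E'
from h import *
import pickle
s=snap("wrist"); pickle.dump(s,open("s1.pkl","wb"))
cv2.imwrite("pics/w1.png",cv2.resize(s["frame"],(800,600)))
print(s["W"].round(3), telemetry.get_obs()["tcp_pos"])
E
```

```text
[[ 0.983 -0.174 -0.063  0.659]
 [ 0.185  0.93   0.319  0.097]
 [ 0.003 -0.325  0.946  0.38 ]
 [ 0.     0.     0.     1.   ]] [0.67787003 0.01086567 0.2420545 ]
```

View pics/w1.png

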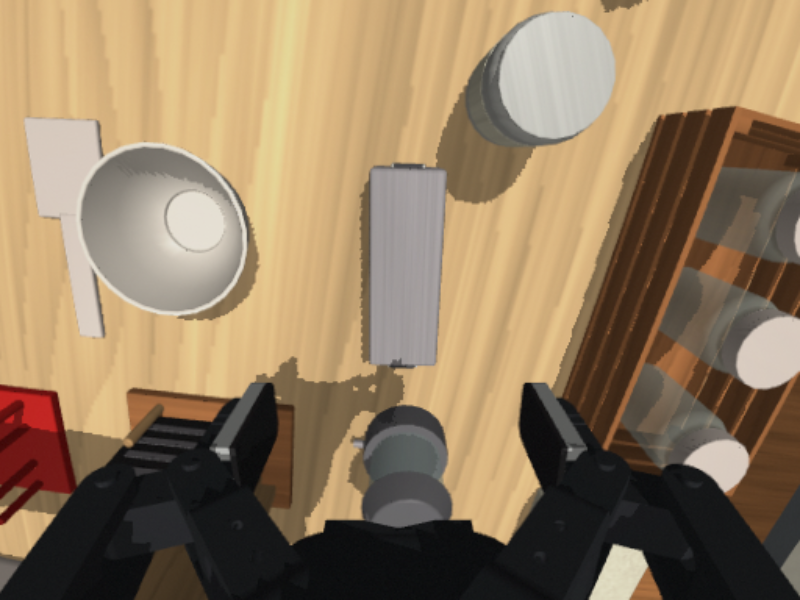

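Wrist view: grey tin's top at (371,168)-(446,168)-(437,364)-(371,364), free on both long sides; lantern at (405,460), tea tin at (550,80), bowl at (163,228).

```bash
python3 - <<'E'
from h import *
import pickle
s=pickle.load(open("s1.pkl","rb"))
c=np.array([onz(s,(u+.5)*.64-.5,(v+.5)*.64-.5,.05)[:2] for u,v in[(371,168),(446,168),(437,364),(371,364)]])
print(c.round(4).tolist(), c.mean(0), (c[0]+c[1]-c[2]-c[3])/2)
d=(c[0]+c[1]-c[2]-c[3]);print(np.degrees(np.arctan2(d[1],d[0])), np.linalg.norm(d)/2, np.linalg.norm(c[0]-c[1]),np.linalg.norm(c[3]-c[2]))
print(telemetry.get_obs()["tcp_pos"])
E
```

```text
[[0.643, 0.0823], [0.6974, 0.0925], [0.7252, -0.0664], [0.6696, -0.0767]] [0.68378564 0.00792992] [-0.02719141  0.15890167]
99.71045849610695 0.16121139208465496 0.05534335376414838 0.05655426908136167
[0.67787003 0.01086567 0.2420545 ]
```

Call:
send_rows(deltas=[[[0.6,-0.3,-4.5,0,0,-1],[0.6,-0.3,-9,0,0,-1],[0.6,-0.3,-13.5,0,0,-1],[0.6,-0.3,-17.5,0,0,-1],[0.6,-0.3,-19,0,0,-1]]])

```text
time: 2.2
tcp_pos: [0.6755, 0.0154, 0.0531]
tool_rot: [-0.004, 0.645, 0.765, -0.003]
ft_force: [-0.4, 0.7, -0.1]
width: 0.0852
grip_force: 0.0
```

Call:
send_rows(deltas=[[[0,0,-1.5,0,0,0],[0,0,-2.7,0,0,0],[0,0,-2.7,0,0,0],[0,0,-2.7,0,0,0],[0,0,-2.7,0,0,0]]])

```text
time: 2.7
tcp_pos: [0.6817, 0.0149, 0.0336]
tool_rot: [0.001, 0.644, 0.765, 0.001]
ft_force: [-0.6, 0.7, 0.3]
width: 0.0854
grip_force: 0.0
```

Call:
send_rows(deltas=[[[0,0,0,0,0,0],[0,0,0,0,0,0],[0,0,0,0,0,0],[0,0,0,0,0,0],[0,0,0,0,0,0]]], hand=5)

```text
time: 3.2
tcp_pos: [0.6815, 0.015, 0.0332]
tool_rot: [0.001, 0.644, 0.765, 0.001]
ft_force: [0.3, -0.5, 6.4]
width: 0.0568
grip_force: 67.5
```

Call:
send_rows(deltas=[[[0,0,3,0,0,0],[0,0,7,0,0,0],[0,0,11,0,0,0],[0,0,15,0,0,0],[-2,2,17,0,0,7]]])

```text
time: 3.7
tcp_pos: [0.6633, 0.033, 0.2048]
tool_rot: [0.003, 0.597, 0.803, 0.001]
ft_force: [0.3, 0.9, -3.0]
width: 0.0569
grip_force: 66.8
```

Call:
send_rows(deltas=[[[-3,3,0,0,0,8],[-6,6,0,0,0,16],[-9,9,0,0,0,24],[-12,12,0,0,0,32],[-15,14,0,0,0,40]]])

```text
time: 4.2
tcp_pos: [0.5071, 0.1762, 0.1999]
tool_rot: [-0.002, 0.283, 0.959, -0.001]
ft_force: [0.5, 0.7, -3.1]
width: 0.0567
grip_force: 66.6
```

Call:
send_rows(deltas=[[[-0.8,1,0,0,0,8],[-0.8,1.5,0,0,0,16],[-0.8,1.5,0,0,0,24],[-0.8,1.5,0,0,0,32],[-0.8,1.5,0,0,0,32.3]]])

```text
time: 4.7
tcp_pos: [0.5005, 0.1897, 0.2001]
tool_rot: [-0.002, 0.008, 1.0, -0.001]
ft_force: [-0.5, -0.2, -5.0]
width: 0.057
grip_force: 66.6
```

```bash
python3 - <<'E'
from h import *
import pickle
for i in range(3): s=snap("wrist")
pickle.dump(s,open("s2.pkl","wb"))
cv2.imwrite("pics/w2.png",cv2.resize(s["frame"],(800,600)))
o=telemetry.get_obs();print(o["tcp_pos"],o["tool_rot"],o["width"],s["W"].round(3))
E
```

```text
[0.50129825 0.18974441 0.20078136] [-9.81744663e-04  9.63281441e-03  9.99953087e-01 -2.60757478e-04] 0.05698977347151056 [[ 0.02  -0.946 -0.322  0.417]
 [ 1.     0.019  0.007  0.191]
 [-0.001 -0.323  0.947  0.332]
 [ 0.     0.     0.     1.   ]]
```

View pics/w2.png

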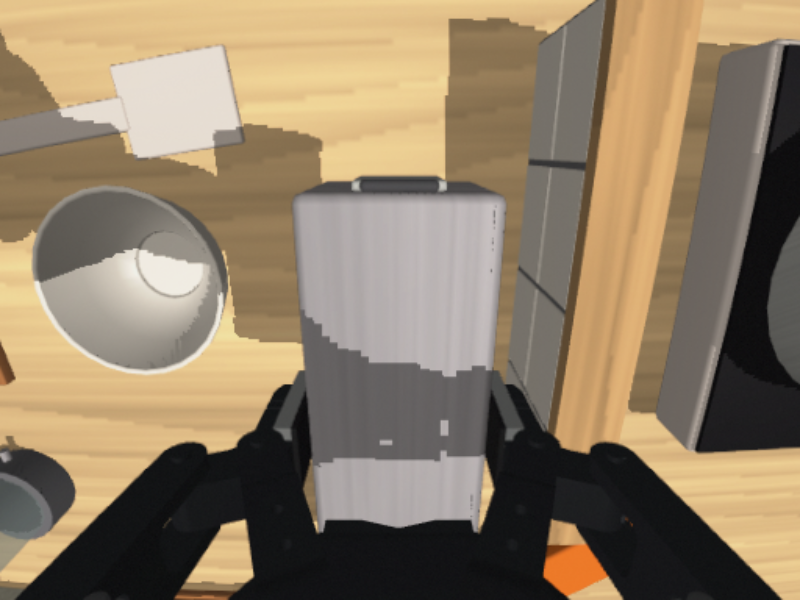

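Wrist view: held tin at (400,330), tiled face's foot edge from (541,42) through (519,266) to (511,357), cap edge from (616,0) to (556,432).

```bash
python3 - <<'E'
from h import *
import pickle
s=pickle.load(open("s2.pkl","rb"))
f=lambda pts,z:np.array([onz(s,(u+.5)*.64-.5,(v+.5)*.64-.5,z)[:2] for u,v in pts]).round(4).tolist()
print("foot",f([(541,42),(530,158),(519,266),(511,357)],0))
print("cap top",f([(616,0),(587,215),(558,432)],.12), "cap low",f([(603,0),(566,312)],.105))
zt=s["W"][2,3]
print("tin top near end, z=TCP+.017",f([(294,197),(504,197)],.2178))
E
```

```text
foot [[0.3448, 0.2911], [0.4224, 0.2883], [0.5047, 0.2854], [0.585, 0.2842]]
cap top [[0.3539, 0.287], [0.4476, 0.2834], [0.5741, 0.2819]] cap low [[0.3495, 0.2876], [0.5043, 0.2843]]
tin top near end, z=TCP+.017 [[0.4275, 0.1637], [0.4286, 0.2183]]
```

Call:
send_rows(deltas=[[[-0.5,1.7,-3,0,0,-0.4],[-0.5,1.7,-7,0,0,-0.4],[-0.5,1.7,-11,0,0,-0.4],[-0.5,1.7,-14,0,0,-0.4],[-0.5,1.7,-15.5,0,0,-0.4]]])

```text
time: 5.35
tcp_pos: [0.4942, 0.2061, 0.0432]
tool_rot: [-0.003, 0.013, 1.0, -0.001]
ft_force: [-0.3, 0.6, -4.7]
width: 0.0569
grip_force: 66.5
```

Call:
send_rows(deltas=[[[0,0,-0.5,0,0,0],[0,0,-0.9,0,0,0],[0,0,-0.9,0,0,0],[0,0,-0.9,0,0,0],[0,0,-0.9,0,0,0]]])

```text
time: 5.85
tcp_pos: [0.4982, 0.2073, 0.0389]
tool_rot: [0.001, 0.012, 1.0, 0.0]
ft_force: [-0.8, 0.4, -3.8]
width: 0.0569
grip_force: 66.5
```

Call:
send_rows(deltas=[[[0,0,-0.3,0,0,0],[0,0,-0.5,0,0,0],[0,0,-0.5,0,0,0],[0,0,-0.5,0,0,0],[0,0,-0.5,0,0,0]]])

```text
time: 6.35
tcp_pos: [0.4975, 0.2071, 0.0332]
tool_rot: [0.0, 0.012, 1.0, 0.0]
ft_force: [-0.0, -0.8, 2.5]
width: 0.0571
grip_force: 67.3
```

Call:
send_rows(deltas=[[[0,0,0,0,0,0],[0,0,0,0,0,0],[0,0,0,0,0,0],[0,0,0,0,0,0],[0,0,0,0,0,0]]], hand=8.5)

```text
time: 6.85
tcp_pos: [0.4971, 0.207, 0.0327]
tool_rot: [0.0, 0.012, 1.0, -0.0]
ft_force: [-0.4, 1.0, 0.3]
width: 0.0848
grip_force: 0.0
```

Call:
send_rows(deltas=[[[0,0,3,0,0,0],[0,0,8,0,0,0],[0,0,13,0,0,0],[0,0,18,0,0,0],[0,0,23,0,0,0]]])

```text
time: 7.35
tcp_pos: [0.4967, 0.2069, 0.2648]
tool_rot: [0.0, 0.012, 1.0, 0.0]
ft_force: [1.4, 0.9, 0.1]
width: 0.085
grip_force: 0.0
```

Call:
send_rows(deltas=[[[0,-2,3,0,0,0],[0,-6,6,0,0,0],[0,-10,8,0,0,0],[0,-15,8,0,0,0],[0,-20,8,0,0,0]]])

```text
time: 7.85
tcp_pos: [0.4974, 0.0056, 0.3441]
tool_rot: [0.002, 0.011, 1.0, -0.0]
ft_force: [1.1, -1.1, -0.5]
width: 0.0851
grip_force: 0.0
```

Call:
send_rows(deltas=[[[0,-5,0,0,0,0],[0,-10,0,0,0,0],[1,-15,0,0,0,0],[2,-20,0,0,0,0],[3,-22,0,0,0,0]]])

```text
time: 8.35
tcp_pos: [0.5269, -0.2169, 0.3424]
tool_rot: [0.0, 0.014, 1.0, -0.001]
ft_force: [-0.3, -0.2, -0.3]
width: 0.0851
grip_force: 0.0
```

```bash
python3 - <<'E'
from h import *
import pickle
for i in range(3): s=snap("wrist")
pickle.dump(s,open("s3.pkl","wb"))
pickle.dump(snap("scene"),open("s3s.pkl","wb"))
cv2.imwrite("pics/w3.png",cv2.resize(s["frame"],(800,600)))
o=telemetry.get_obs();print(o["tcp_pos"],o["tool_rot"],o["width"],s["W"].round(3))
E
```

```text
[ 0.52679561 -0.2132365   0.34219872] [-5.57319013e-04  1.23740837e-02  9.99923165e-01  4.85360361e-04] 0.08500471988245327 [[ 0.028 -0.945 -0.325  0.444]
 [ 1.     0.027  0.01  -0.214]
 [-0.    -0.325  0.946  0.473]
 [ 0.     0.     0.     1.   ]]
```

View pics/w3.png

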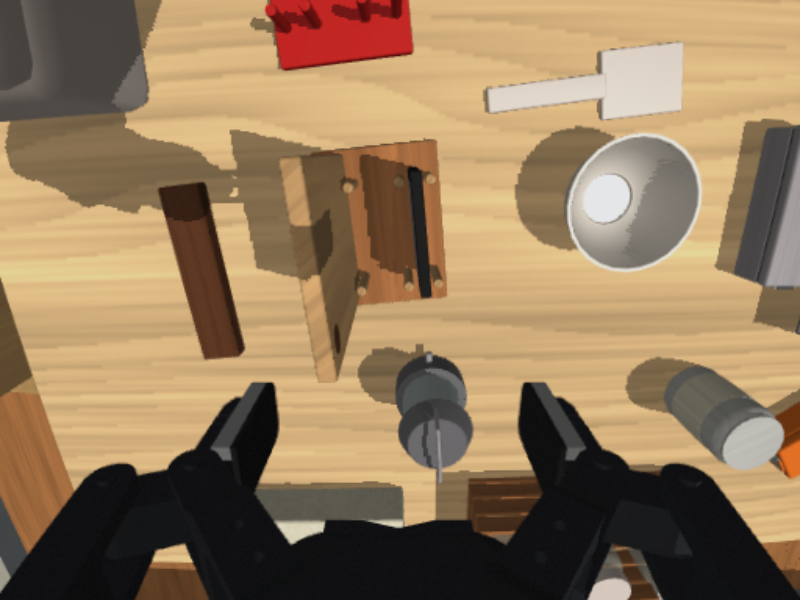

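Wrist view: board's upper edge (281,160)-(300,156)-(338,380)-(317,382), in the stand's slot away from the trivet (420,230); lantern at (435,410) near its +x end.

```bash
python3 - <<'E'
from h import *
import pickle
s=pickle.load(open("s3.pkl","rb"))
f=lambda pts,z:np.array([onz(s,(u+.5)*.64-.5,(v+.5)*.64-.5,z)[:2] for u,v in pts])
c=f([(281,160),(300,156),(338,380),(317,382)],.212)
print(c.round(4).tolist(),c.mean(0))
d=c[2]+c[3]-c[0]-c[1];print(np.degrees(np.arctan2(d[1],d[0])),np.linalg.norm(d)/2)
print("rack base",f([(436,140),(447,297)],.012).round(4).tolist(),"lantern handle top",f([(440,480)],.145))
# tin on table, scene view: gray top quad check later
E
```

```text
[[0.446, -0.2826], [0.4442, -0.2713], [0.591, -0.2599], [0.5922, -0.2745]] [ 0.51838528 -0.27207115]
3.811625391601731 0.14680876221011124
rack base [[0.4335, -0.1759], [0.6016, -0.1637]] lantern handle top [[ 0.73979836 -0.18296576]]
```

Call:
send_rows(deltas=[[[-0.5,-3,0,0,0,3],[-0.9,-5.9,0,0,0,5.4],[-0.9,-5.9,-4,0,0,5.4],[-0.9,-5.9,-8,0,0,5.4],[-0.9,-5.9,-10,0,0,5.4]]])

```text
time: 9.05
tcp_pos: [0.5161, -0.2694, 0.2393]
tool_rot: [-0.002, -0.036, 0.999, 0.002]
ft_force: [-0.2, -0.1, -0.3]
width: 0.0853
grip_force: 0.0
```

Call:
send_rows(deltas=[[[0,0,-3,0,0,0],[0,0,-6,0,0,0],[0,0,-6.5,0,0,0],[0,0,-6.5,0,0,0],[0,0,-6.5,0,0,0]]])

```text
time: 9.55
tcp_pos: [0.519, -0.2719, 0.1795]
tool_rot: [0.001, -0.036, 0.999, -0.001]
ft_force: [-0.5, -0.1, 0.2]
width: 0.085
grip_force: 0.0
```

Call:
send_rows(deltas=[[[0,0,0,0,0,0],[0,0,0,0,0,0],[0,0,0,0,0,0],[0,0,0,0,0,0],[0,0,0,0,0,0]]], hand=4)

```text
time: 10.05
tcp_pos: [0.5181, -0.2721, 0.1779]
tool_rot: [0.0, -0.035, 0.999, -0.0]
ft_force: [-0.2, 0.2, -0.0]
width: 0.0398
grip_force: 0.0
```

Call:
send_rows(deltas=[[[0,0,0,0,0,0],[0,0,0,0,0,0],[0,0,0,0,0,0],[0,0,0,0,0,0],[0,0,0,0,0,0]]], hand=1)

```text
time: 10.55
tcp_pos: [0.5182, -0.2721, 0.1777]
tool_rot: [0.0, -0.035, 0.999, -0.0]
ft_force: [0.6, 0.3, 0.2]
width: 0.0129
grip_force: 58.8
```

Call:
send_rows(deltas=[[[0,0,2,0,0,0],[0,0,5,0,0,0],[0,0,9,0,0,0],[0,0,13,0,0,0],[0,0,17,0,0,0]]])

```text
time: 11.05
tcp_pos: [0.5173, -0.2714, 0.348]
tool_rot: [-0.001, -0.035, 0.999, 0.001]
ft_force: [0.5, -0.6, -2.5]
width: 0.0132
grip_force: 58.8
```

Call:
send_rows(deltas=[[[0,2,0,0,0,0],[0,6,0,0,0,-1],[0,10,0,0,0,-2],[0,15,0,0,0,-4],[0,20,0,0,0,-5.4]]])

```text
time: 11.55
tcp_pos: [0.5165, -0.0697, 0.3455]
tool_rot: [-0.002, 0.013, 1.0, 0.001]
ft_force: [0.7, 0.3, -2.4]
width: 0.0131
grip_force: 59.1
```

Call:
send_rows(deltas=[[[-0.2,5,0,0,0,0],[-0.4,10,0,-2,0,0],[-0.6,15,0,-4,0,0],[-0.8,20,0,-6,0,0],[-1,24,0,-8,0,0]]])

```text
time: 12.05
tcp_pos: [0.506, 0.1708, 0.3458]
tool_rot: [-0.0, 0.011, 0.997, -0.07]
ft_force: [1.0, -0.9, -3.3]
width: 0.0133
grip_force: 59.2
```

Call:
send_rows(deltas=[[[0,4,0,-2,0,0],[0,8,0,-3,0,0],[0,11.3,0,-5,0,0],[0,11.3,0,-5,0,0],[0,11.3,0,-5,0,0]]])

```text
time: 12.55
tcp_pos: [0.5067, 0.2819, 0.3454]
tool_rot: [-0.0, 0.01, 0.993, -0.114]
ft_force: [-0.9, -0.4, -2.9]
width: 0.013
grip_force: 59.9
```

```bash
python3 - <<'E'
from h import *
s=snap("side"); s2=snap("scene")
a=s["frame"][50:242,130:386]; b=s2["frame"][70:262,232:488]
cv2.imwrite("pics/c4.png",np.vstack([cv2.resize(x,(400,300),interpolation=cv2.INTER_CUBIC) for x in(a,b)]))
o=telemetry.get_obs();print(o["tcp_pos"],o["tool_rot"],o["width"],o["time"])
q=o["tool_rot"];M=R.from_quat([q[1],q[2],q[3],q[0]]).as_matrix()
for L in (.1657,): print("foot",o["tcp_pos"]+L*M[:,2]); print(M.round(4))
E
```

```text
[0.5073145  0.28031019 0.34664983] [ 3.14225504e-04  1.18093281e-02  9.93442719e-01 -1.13718970e-01] 0.01329809381097797 12.65
foot [0.5069729  0.24286962 0.18523553]
[[-0.9997  0.0235 -0.0021]
 [ 0.0234  0.9739 -0.226 ]
 [-0.0033 -0.2259 -0.9741]]
```

View pics/c4.png

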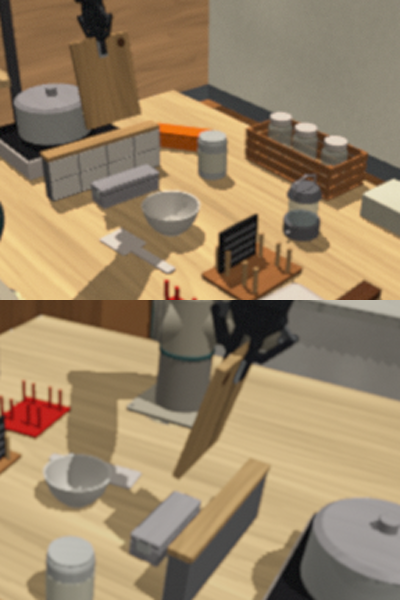

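Side and scene crops: board held upright over the gap behind the tin (side crop 105,80; scene crop 215,410), tin parallel in front of the guard; the rest undisturbed. Going down.

Call:
send_rows(deltas=[[[0,0.2,-3,0,0,0],[0,0.2,-7,0,0,0],[0,0.2,-10,0,0,0],[0,0.2,-12,0,0,0],[0,0.2,-13,0,0,0]]])

```text
time: 13.15
tcp_pos: [0.5066, 0.2807, 0.2153]
tool_rot: [-0.001, 0.013, 0.993, -0.114]
ft_force: [-0.2, -0.2, -1.7]
width: 0.0135
grip_force: 59.8
```

Call:
send_rows(deltas=[[[0,0,-1.5,0,0,0],[0,0,-3,0,0,0],[0,0,-4,0,0,0],[0,0,-4.5,0,0,0],[0,0,-4.5,0,0,0]]])

```text
time: 13.65
tcp_pos: [0.5077, 0.2829, 0.172]
tool_rot: [0.001, 0.012, 0.993, -0.113]
ft_force: [-0.1, -0.3, -2.1]
width: 0.0132
grip_force: 59.9
```

Call:
send_rows(deltas=[[[0,0,-0.3,0,0,0],[0,0,-0.6,0,0,0],[0,0,-0.7,0,0,0],[0,0,-0.7,0,0,0],[0,0,-0.7,0,0,0]]])

```text
time: 14.15
tcp_pos: [0.5082, 0.2831, 0.1659]
tool_rot: [0.001, 0.012, 0.994, -0.113]
ft_force: [0.1, -0.8, -3.3]
width: 0.0138
grip_force: 59.9
```

```bash
python3 - <<'E'
from h import *
for i in range(4):
    s=snap("side"); o=telemetry.get_obs();print(o["tcp_pos"].round(4),o["ft_force"].round(1))
E
```

```text
[0.5082 0.2831 0.1659] [ 0.  -0.2 -3. ]
[0.5082 0.2831 0.1659] [ 1.1  0.4 -2.2]
[0.5082 0.2831 0.1659] [-0.2  0.6 -3.3]
[0.5082 0.2831 0.1659] [-1.1 -0.4 -2.3]
```

Call:
send_rows(deltas=[[[0,0,-0.1,0,0,0],[0,0,-0.2,0,0,0],[0,0,-0.3,0,0,0],[0,0,-0.3,0,0,0],[0,0,-0.3,0,0,0]]])

```text
time: 14.85
tcp_pos: [0.5083, 0.2831, 0.1632]
tool_rot: [0.002, 0.012, 0.994, -0.113]
ft_force: [0.2, 0.5, 0.2]
width: 0.0133
grip_force: 60.5
```

Call:
send_rows(deltas=[[[0,0.06,0,-0.2,0,0],[0,0.11,0,-0.4,0,0],[0,0.17,-0.03,-0.6,0,0],[0,0.22,-0.05,-0.8,0,0],[0,0.28,-0.06,-1,0,0]]])

```text
time: 15.35
tcp_pos: [0.5084, 0.286, 0.1625]
tool_rot: [0.002, 0.012, 0.992, -0.122]
ft_force: [-0.3, -0.9, 2.7]
width: 0.0132
grip_force: 60.7
```

Call:
send_rows(deltas=[[[0,0.03,0,-0.1,0,0],[0,0.06,0,-0.2,0,0],[0,0.08,0,-0.3,0,0],[0,0.11,-0.02,-0.4,0,0],[0,0.14,-0.03,-0.5,0,0]]])

```text
time: 15.85
tcp_pos: [0.5084, 0.2868, 0.1623]
tool_rot: [0.002, 0.012, 0.992, -0.127]
ft_force: [-0.3, -2.6, 5.5]
width: 0.0134
grip_force: 61.0
```

Call:
send_rows(deltas=[[[0,0.03,0.02,-0.1,0,0],[0,0.06,0.03,-0.2,0,0],[0,0.08,0.03,-0.3,0,0],[0,0.08,0.03,-0.3,0,0],[0,0.08,0.03,-0.3,0,0]]])

```text
time: 16.35
tcp_pos: [0.5082, 0.2872, 0.1621]
tool_rot: [0.002, 0.012, 0.991, -0.13]
ft_force: [1.5, -5.1, 4.3]
width: 0.0133
grip_force: 60.7
```

```bash
python3 - <<'E'
from h import *
s=snap("side"); s=snap("scene"); f=[]
o=telemetry.get_obs();print(o["tcp_pos"].round(4),o["ft_force"].round(1),o["wrist_torque"].round(2))
b=s["frame"][100:292,282:538]; a=snap("wrist")
cv2.imwrite("pics/c5.png",np.hstack([cv2.resize(b,(400,333),interpolation=cv2.INTER_CUBIC),cv2.resize(a["frame"],(400,333))]))
E
```

```text
[0.5082 0.2872 0.1621] [ 1.4 -5.3  4. ] [-1.11 -0.29 -0.34]
```

View pics/c5.png

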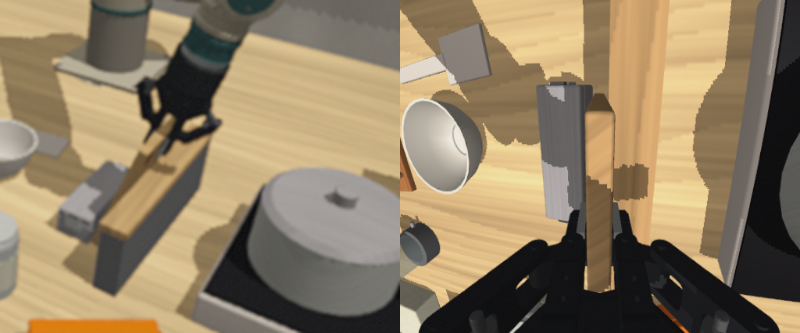

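Wrist view (right half): board's upper edge (600,200) along the cap (635,150), tin (563,150) snug in front. Contact force is 5 N sideways, so release.

Call:
send_rows(deltas=[[[0,0,0,0,0,0],[0,0,0,0,0,0],[0,0,0,0,0,0],[0,0,0,0,0,0],[0,0,0,0,0,0]]], hand=2.2)

```text
time: 17.0
tcp_pos: [0.5079, 0.2883, 0.1619]
tool_rot: [0.001, 0.012, 0.992, -0.129]
ft_force: [-0.8, 0.1, -0.2]
width: 0.0217
grip_force: 0.0
```

Call:
send_rows(deltas=[[[0,0,0,0,0,0],[0,0,0,0,0,0],[0,0,0,0,0,0],[0,0,0,0,0,0],[0,0,0,0,0,0]]], hand=4)

```text
time: 17.5
tcp_pos: [0.5081, 0.288, 0.1621]
tool_rot: [0.002, 0.012, 0.992, -0.129]
ft_force: [0.4, 0.2, 0.1]
width: 0.04
grip_force: 0.0
```

Call:
send_rows(deltas=[[[0,0.4,1.5,0,0,0],[0,0.8,3,0,0,0],[0,1.4,5,0,0,0],[0,1.9,7,0,0,0],[0,2.7,10,0,0,0]]])

```text
time: 18.0
tcp_pos: [0.5072, 0.3145, 0.2615]
tool_rot: [0.0, 0.012, 0.991, -0.13]
ft_force: [0.1, 0.1, -0.3]
width: 0.0398
grip_force: 0.0
```

Call:
send_rows(deltas=[[[0,0,4,3,0,0],[0,-3,7,6,0,0],[0,-7,7,9,0,0],[0,-12,7,12,0,0],[0,-16,7,15,0,0]]])

```text
time: 18.5
tcp_pos: [0.5079, 0.1534, 0.333]
tool_rot: [0.001, 0.012, 1.0, 0.003]
ft_force: [1.1, 0.1, -0.2]
width: 0.0394
grip_force: 0.0
```

```bash
python3 - <<'E'
from h import *
import pickle
for i in range(3): s=snap("wrist")
z=snap("scene"); d=snap("side")
pickle.dump((s,z,d),open("s6.pkl","wb"))
t=[cv2.resize(x,(400,300),interpolation=cv2.INTER_CUBIC) for x in(z["frame"][90:282,256:512],d["frame"][90:234,130:322],z["frame"])]
w=cv2.resize(s["frame"],(400,300))
cv2.imwrite("pics/c6.png",np.vstack([np.hstack(t[:2]),np.hstack([w,t[2]])]))
o=telemetry.get_obs();print(o["tcp_pos"],o["tool_rot"],o["time"])
E
```

```text
[0.50814063 0.15494811 0.33224536] [7.77437511e-05 1.22889792e-02 9.99922696e-01 1.89154565e-03] 18.75
```

View pics/c6.png

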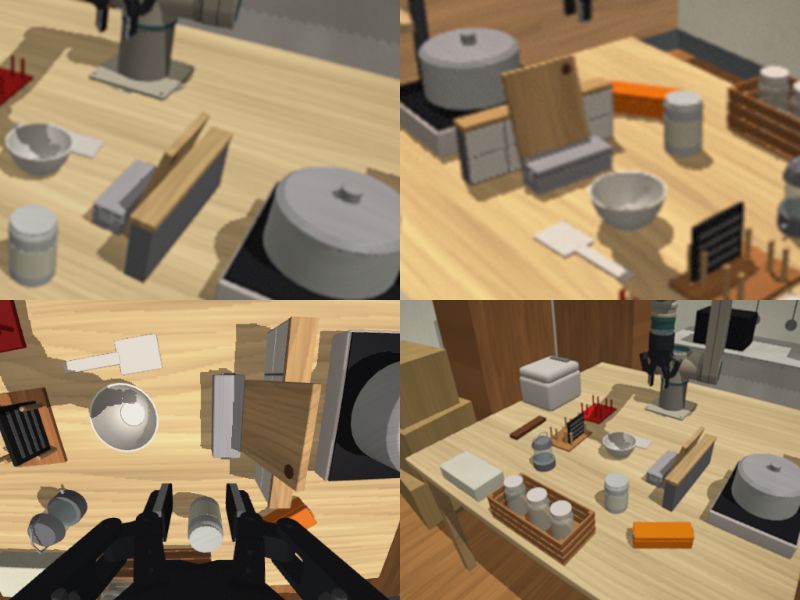

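```bash
python3 - <<'E'
from h import *
import pickle
s,z,d=pickle.load(open("s6.pkl","rb"))
cv2.imwrite("pics/c7.png",cv2.resize(s["frame"][85:225,250:425],(800,640))[:600])
c,r=s["W"][:3,3],0;print(c)
E
```

```text
[0.42356896 0.15172182 0.46346621]
```

View pics/c7.png

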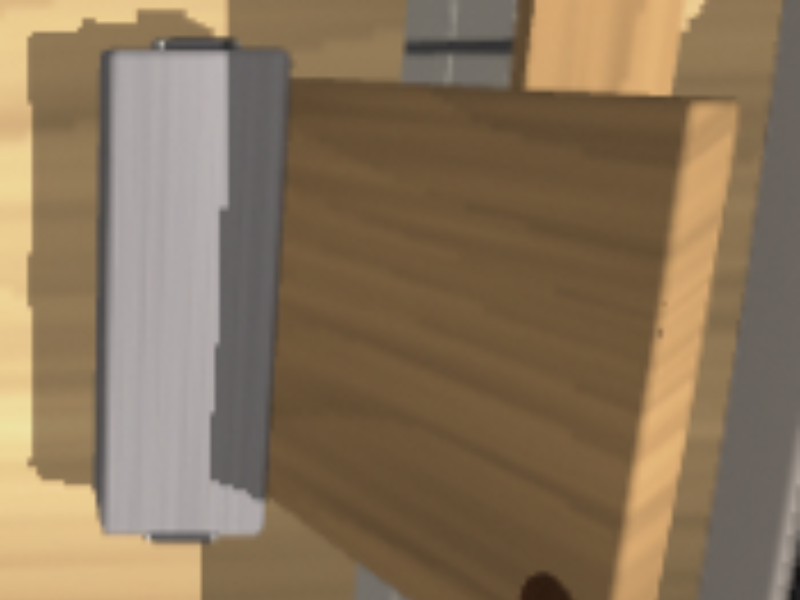

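Close crop: tin's top (104,50)-(290,50)-(264,535)-(103,533) with no visible strip of table between it and the board; board's upper front edge from (690,100) to (612,600), resting on the cap.

```bash
python3 - <<'E'
from h import *
import pickle
s,z,d=pickle.load(open("s6.pkl","rb"))
f=lambda pts,h:np.array([onz(s,250+(u+.5)/4.571-.5,85+(v+.5)/4.571-.5,h)[:2] for u,v in pts])
t=f([(104,50),(290,50),(264,535),(103,533)],.05); b=f([(690,100),(612,600)],.197)
print(t.round(4).tolist(),t.mean(0).round(4)); print(b.round(4).tolist())
a=lambda v:np.arctan2(v[1],v[0])
print("tin yaw",a(t[2]+t[3]-t[0]-t[1]),"board yaw",a(b[1]-b[0]))
y=b[0,1]+(b[1,1]-b[0,1])*(.51-b[0,0])/(b[1,0]-b[0,0]); th=.26
foot=y-.2*np.sin(th)+.007*np.cos(th); print("foot y at x=.51",foot,"minus tin",foot-t.mean(0)[1], telemetry.get_obs()["time"])
E
```

```text
[[0.4233, 0.1782], [0.4248, 0.2364], [0.5874, 0.2327], [0.5847, 0.1759]] [0.5051 0.2058]
[[0.4358, 0.2899], [0.5484, 0.2865]]
tin yaw -0.0185465838023095 board yaw -0.030276104140400047
foot y at x=.51 0.24303927089200633 minus tin 0.03727100289289251 18.75
```

```bash
python3 -c "
from h import *
print(order.finish_job())"
```

```text
the job is handed in; nothing more can be done
None
```

The job is handed in at about 19 s: the board leans on the middle of the guard at about 0.26 rad with its foot about 4 cm out, and the tin is centred and parallel about 1.5 mm from that foot, by wrist-camera measurement. The other things, the trivet included, look undisturbed in the final pictures, but `finish_job()` gave back no verdict.

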